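# Clamp a specimen with the loose vise crank

### The arm

A 6-joint arm with a two-finger parallel gripper is mounted at the origin on the work surface. World frame = base frame: x ahead of the robot, y to its left, z up, the work surface at z = 0. Lengths are in m, angles in rad, forces in N, time in s.
With the tool pointing down it reaches from about 0.4 to 0.825 m from the base axis. Payload 7 kg.
Tool frame: the origin (TCP) lies at the very end of the fingers, on their centre line; the grasp point (between the pads) lies 19 mm behind it; z points along the fingers, y is the line along which they close (so a half turn about z gives the same grasp; the last joint's range is limited). The gripper opens to 88 mm and grips with 3 to 60 N. Pads are 19 mm wide; open, the fingers measure 130 mm over their backs; the gripper's body (78 mm by 193 mm) begins 47 mm behind the grasp point.
Start: joints at [-0.877, 0.359, 0.012, 0, -1.224, -0.288], TCP at [0.266, -0.62, 0.227] pointing down, gripper open.
Joint ranges: [-3.07, 3.07], [-1.43, 2.12], [-1.02, 1.25], [-3.03, 1.67], [-3.05, -0], [-3.03, 3.03]. Speed limits (rad/s): [2.39, 2.39, 3.01, 3.14, 3.14, 3.14].

### API

Orientations are given as [roll, pitch, yaw] about the fixed x, y, z axes, in that order (R = Rz(yaw) Ry(pitch) Rx(roll)).
In Python, from station import arm gives the robot as it stands.
- The arm moves only by the tool step_arm, never from a script. Its argument "rows" is a list of rows, each a list of 5 numbers: the shift along the world's x, y, z in m, then the turn about the world's z in rad, then the finger opening in m, from 0 to 0.0876. In form: [[x, y, z, spin, gripper], ...]. A call has 1 to 20 rows; each row is the pose to reach, as a shift and turn from the pose commanded when the call began; what a row does not reach only later rows make up. A row lasts 1/10 s, in which the tool goes at most 50 mm and 8.59 degrees, less where a joint would pass 70% of its speed; a pose out of reach is approached as far as the arm can. A call with a gripper value outside its range is refused whole. The fingers move at their own pace and stop on an object; "newtons" is the grip in N (left out, the last holds). Time passes only in rows, so rows that repeat a pose let the fingers close. It gives the time, the measured TCP pose, the force, the opening and the grip force at its end, in the units of the state.
- arm.get_state(): the state, without advancing time (a new reading comes with each control period).
- arm.grab_frame(name): name is "side" or "top"; returns a dict with "color" (384x512x3 uint8, blue, green, red), "vfov" (degrees; the focal length in pixels is half the picture's height over the tangent of half this angle, whatever the lens; pixels are square), "cx", "cy" (the principal point, pixels), "rvec" (rotation vector, rad) and "tvec" (3), from world to camera coordinates, as OpenCV has them. Camera axes: x right, y down, z forward; pixel columns grow to the right and rows downward; lengths in m; the calibration is good to about 2 mm. A picture is of the moment at which its call begins. There is no depth.
- arm.job_done(): hands the job in; it is judged then, once.
The state is a dict: "t": time; "q": joint angles; "qd": joint speeds; "joint_efforts": joint torques, N m; "eef_pos": TCP position; "ee_rot": TCP orientation; "force": force on the tool from outside, world axes, zero at the start; "moment": the same for the moment, N m; "width": finger opening in m; "gripper_force": force on a finger pad.
Only numpy, scipy, OpenCV 4.12 (cv2) and the standard library are available. Lean on these libraries where they do the work, as an engineer would, in place of code of your own. Each camera call takes 0.05 s, during which the arm holds its last target. There are 200 camera calls.

### The job

The red specimen lies loose in the green hardness-lab vise. Take the crank from its wooden stand, let its hex socket down into the round well of the vise and feel gently, without forcing the sprung drive down, for the hidden hex until the crank drops fully home; then turn it clockwise until the specimen is firmly clamped against the back stop, without overtightening. Leave the crank upright and home in the well and let go; close the jaw only with the crank and leave the other things where they are.

Things in the scene. Friction and masses are not known exactly. Their poses are not given: they have to be found in the camera images.
- crank: Loose steel crank, about 0.32 kg, upright in the stand at the start. Origin: centre of the open foot of its socket; z up, x towards its arm. From the foot up: hexagonal socket tube to 30 (41 across flats, 48 across corners outside; hex hole 33.4 across flats, 30 deep, flats facing x and every 60 degrees), round neck of diameter 39 to 56, square hub 56 to 96.
- crank_hub (a point): Centre of the crank's dark square hub, 76 above the foot: the place to grip. 28 x 28, 40 high; grip its two y faces. From its +x face a flat arm, 14 wide, at 62 to 72 above the foot, reaches to x = 88; on its end, at x = 77, stands a black knob of diameter 18, up to 104 above the foot.
- stand: Fixed wooden block 90 x 90 x 30 in which the crank is parked. Origin: centre of its underside. Round hole of diameter 54 in its middle, 22 deep (floor at height 8).
- vise: Fixed green specimen vise. Origin on the underside, below the axis of the well; z up. The green head is 96 x 96 x 70 high, centred on the origin, with the round well in its top; the dark steel bed, 84 wide and 26 high, runs from it along the vise's -y to y = -165.
- well_mouth (a point): Centre of the well's mouth on top of the vise head, 70 above the table. The well is a vertical bore of diameter 54 with a 3 mm chamfer, covered by a thin black slit rubber dust seal that hides the inside and gives no resistance.
- well_floor (a point): Centre of the well floor, 48 below the mouth; the foot of a crank fully home stands on it. On the axis rises the hidden steel hex, 32 across flats, 13 high, then a round nose (diameter 32, 6 high, then a 5 mm cone) that centres the socket. How its flats face is unknown. A crank not lined up rests on it, foot 13 above the floor; lined up within 4 degrees it goes down.
- drive_float (a joint): How far (m) the hidden hex is pushed down against its spring: 0 at rest, 2 N per mm; above 6 mm (12 N) it is damaged.
- jaw (a joint): Travel (m) of the moving jaw towards the back stop: 0 is open, as at the start; 5 to 10 mm clamp the specimen. The hidden hex drives it 10 mm per rad, clockwise seen from above, against a friction of about 0.15 N m, and stays where it is left; at the start it is against its open stop and cannot turn anticlockwise. 0.2 N m above friction clamps with 20 N.
- jaw_pad (a point): Brass pad of the moving jaw, 50 wide, 24 high. The point is the centre of its clamping face, which looks along the vise's -y; it stands 75 from the well axis at the start.
- anvil: Fixed steel back stop on the bed, 60 x 28 x 26. Origin: lower edge, middle of its clamping face, which looks along the vise's +y towards the jaw; its place on the bed differs.
- specimen: Red resin puck, diameter 30, height 20, a steel chip in its top, lying loose on the bed between the jaw pad and the back stop. Origin: centre of its underside.
- tray: White tray 150 x 110 x 30 with two other specimens; leave alone. Origin: centre of underside.
- puck_a: Black resin specimen, diameter 30, height 20, in the tray; leave alone.
- puck_b: Green resin specimen, diameter 30, height 20, in the tray; leave alone.
- ref_block: Steel reference block 50 x 50 x 12; leave alone.
- jar: Amber glass jar, diameter 60, height 75; leave alone.
- caliper: Caliper, 200 long, lying flat; leave alone.
- screwdriver: Screwdriver lying flat; leave alone.

How it is judged:
By the outcome, as a careful person would: the job done as asked, in the order asked, and still so for the second after the job is handed in, with the robot touching nothing.
It also fails if it takes over 61 s, if anything falls off the work surface, if the arm or the gripper's body presses on something with over 40 N, if the wrist force passes 120 N, or if a joint passes its speed limit or range.

## Working session

There is one attempt and no reset: what is moved stays moved. The work goes in short steps, Python scripts to look and compute and a tool call to move; the robot and the scene stay as the last step left them, time stands still between calls to the robot, and variables do not carry over. Pictures are saved under pics/ and viewed, at most 10 in all, crops included, and the job is handed in when it is done.

Besides the shell and the picture viewer there is one more tool, called as name(argument=value, ...), one argument or row to a line, values as JSON. step_arm: Moves the arm, as the interface text tells. Its arguments: {"type":"object","properties":{"rows":{"type":"array"},"newtons":{"type":"number"}},"required":["rows"]}

```bash
mkdir -p pics; cat > h.py <<'E'
import numpy as np, cv2
from station import arm
def cam(n):
    f=arm.grab_frame(n); im=f["color"]; h=im.shape[0]
    F=h/2/np.tan(np.radians(f["vfov"])/2)
    K=np.array([[F,0,f["cx"]],[0,F,f["cy"]],[0,0,1]]); R=cv2.Rodrigues(np.array(f["rvec"],float))[0]; t=np.array(f["tvec"],float).ravel()
    return im,K,R,t
def ray(c,u,v):
    _,K,R,t=c; o=-R.T@t; return o,R.T@np.linalg.inv(K)@np.array([u,v,1.])
def onz(c,u,v,z):
    o,d=ray(c,u,v); return o+d*(z-o[2])/d[2]
def proj(c,p):
    _,K,R,t=c; q=K@(R@np.array(p)+t); return q[:2]/q[2]
E
python3 - <<'E'
from h import *
for n in("top","side"):
    c=cam(n); cv2.imwrite(f"pics/{n}0.png",cv2.resize(c[0],(768,576),interpolation=cv2.INTER_CUBIC)); print(n,c[1][0],(-c[2].T@c[3]).round(3),c[2].round(2).tolist())
s=arm.get_state();print(s["eef_pos"],s["ee_rot"],s["force"],s["width"])
E
```

```text
top [350.36393771   0.         257.71677087] [ 0.414 -0.108  1.101] [[-0.0, -1.0, 0.02], [-0.99, 0.0, -0.12], [0.12, -0.02, -0.99]]
side [409.35180229   0.         259.25890931] [0.208 0.615 0.85 ] [[-0.9, -0.44, 0.02], [-0.32, 0.62, -0.72], [0.31, -0.65, -0.7]]
[ 0.26625591 -0.61979307  0.22572693] [ 3.14014156e+00 -1.49903072e-04 -2.73587419e+00] [1.06811464 0.49980244 0.58593426] 0.08775549222877173
```

View pics/top0.png

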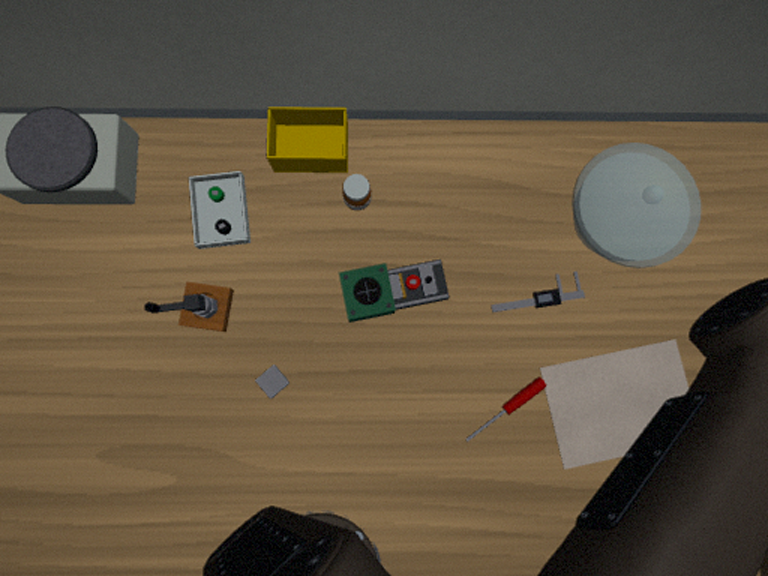

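View pics/side0.png

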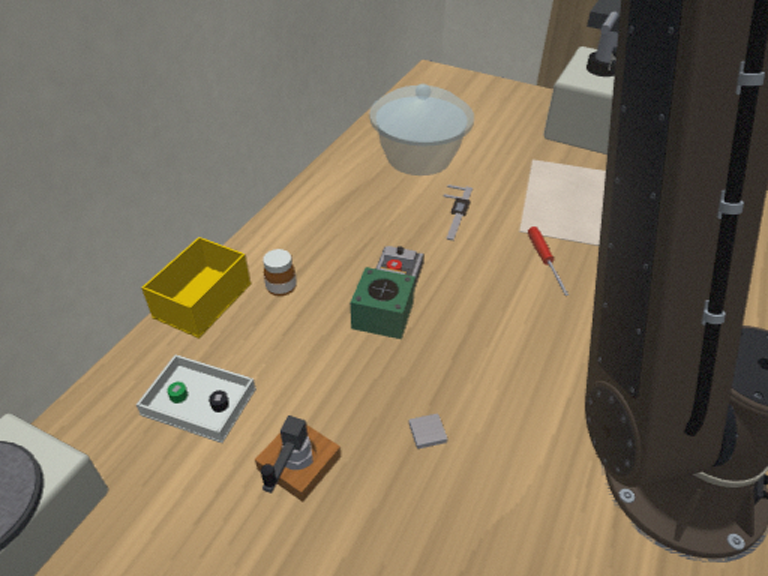

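The top view shows the crank hub at about (200,301) with its knob at (152,308), the well at (367,291), and the bed running to the right (world -y). In the side view the hub is at (294,432), the knob at (268,478) and the well at (383,290). All positions are in 768-wide pixels.

```bash
python3 - <<'E'
from h import *
T=cam("top");S=cam("side")
crops=[]
for c,hb,w in((T,(120,200),(245,194)),(S,(195,297),(255,193))):
    for (u,v) in(hb,w):
        crops.append(cv2.resize(c[0][v-32:v+32,u-42:u+42],(400,300),interpolation=cv2.INTER_CUBIC))
cv2.imwrite("pics/z1.png",np.vstack([np.hstack(crops[:2]),np.hstack(crops[2:])]))
for n,c,(u,v) in(("T",T,(245,194)),("S",S,(255,193))):
    im=c[0]; g=im.astype(int).max(2); m=np.zeros(g.shape,np.uint8); m[v-20:v+20,u-20:u+20]=(g<55)[v-20:v+20,u-20:u+20]*255
    m=cv2.morphologyEx(m,cv2.MORPH_CLOSE,np.ones((3,3)))
    k=max(cv2.findContours(m,0,2)[0],key=cv2.contourArea); e=cv2.fitEllipse(k); print(n,e,onz(c,*e[0],.07))
    h=cv2.cvtColor(im,cv2.COLOR_BGR2HSV); g=cv2.inRange(h,(60,90,30),(90,255,255))
    k=max(cv2.findContours(g,0,2)[0],key=cv2.contourArea); print(cv2.contourArea(k),cv2.minAreaRect(k))
E
```

```text
T ((244.495361328125, 193.57994079589844), (18.136974334716797, 18.49839973449707), 87.47232818603516) [ 0.55743167 -0.09454987  0.07      ]
953.5 ((244.75001525878906, 194.75001525878906), (33.14362716674805, 31.770814895629883), 78.69007110595703)
S ((255.16085815429688, 192.90225219726562), (13.230419158935547, 18.75984001159668), 93.21646118164062) [ 0.55444819 -0.09160058  0.07      ]
807.0 ((252.63876342773438, 199.8558807373047), (34.89817428588867, 41.340911865234375), 17.35402488708496)
```

View pics/z1.png

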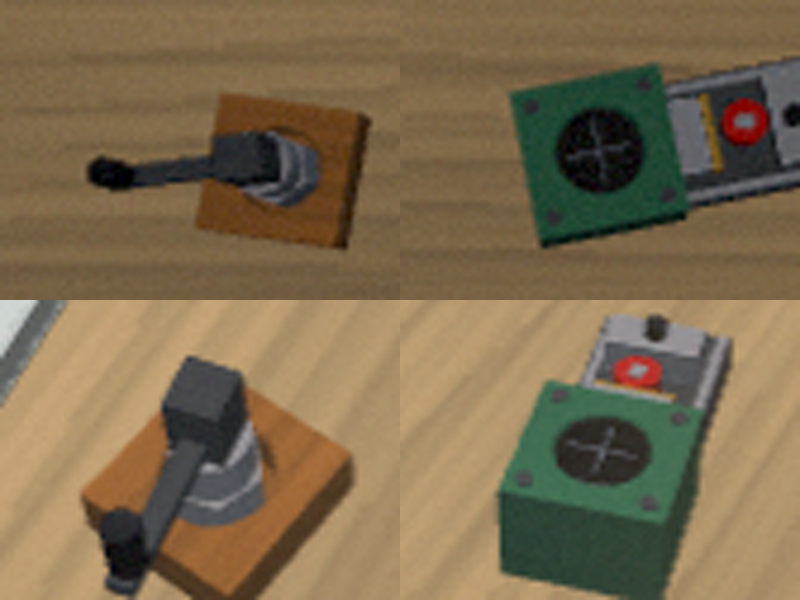

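The enlarged crop gives the hub top face centre at about (128,201) in the top view and (195.8,282.6) in the side view. The knob top is at (100,204) and (178.6,311). The well's slit cross is clear in both views.

```bash
python3 - <<'E'
from h import *
T=cam("top");S=cam("side")
hT,hS=onz(T,128,201,.104),onz(S,195.8,282.6,.104)
kT,kS=onz(T,100.3,203.9,.112),onz(S,178.6,311.2,.112)
print(hT,hS,kT,kS,onz(T,136.8,203.7,.03))
for h,k in((hT,kT),(hS,kS)):
    d=k-h;print(np.degrees(np.arctan2(d[1],d[0])),np.hypot(*d[:2]))
g=lambda u,v,o:(o[0]+u/4.762,o[1]+v/4.762)
# vise head top corners, top crop origin (203,162)
P=[onz(T,*g(u,v,(203,162)),.07) for u,v in((110,93),(260,65),(287,213),(140,240))]
print(np.mean(P,0),[np.degrees(np.arctan2(*(P[b]-P[a])[1::-1])) for a,b in((0,1),(3,2),(0,3),(1,2))])
Q=[onz(S,*g(u,v-300,(213,161)),.07) for u,v in((146,381),(304,408),(267,522),(98,492))]
print(np.mean(Q,0),[np.degrees(np.arctan2(*(Q[b]-Q[a])[1::-1])) for a,b in((0,1),(3,2),(0,3),(1,2))])
E
```

```text
[0.53163782 0.23578949 0.104     ] [0.52920107 0.23708072 0.104     ] [0.52257969 0.30985693 0.112     ] [0.52027219 0.31190591 0.112     ] [0.53204109 0.23433685 0.03      ]
96.97240546537243 0.07461926620642795
96.80492512471592 0.07535605176927442
[ 0.55620518 -0.09562976  0.07      ] [np.float64(-79.23795819343462), np.float64(-79.6499276922506), np.float64(-168.25241297454303), np.float64(-170.0399762832128)]
[ 0.55395285 -0.09452845  0.07      ] [np.float64(-166.57358268136338), np.float64(-166.37034186381473), np.float64(101.59761885728534), np.float64(102.1913433411568)]
```

step_arm(
  rows=[
    [0.264,0.856,-0.02,1.287,0.0876],
    [0.264,0.856,-0.02,1.287,0.0876],
    [0.264,0.856,-0.02,1.287,0.0876],
    [0.264,0.856,-0.02,1.287,0.0876],
    [0.264,0.856,-0.02,1.287,0.0876],
    [0.264,0.856,-0.02,1.287,0.0876],
    [0.264,0.856,-0.02,1.287,0.0876],
    [0.264,0.856,-0.02,1.287,0.0876],
    [0.264,0.856,-0.02,1.287,0.0876],
    [0.264,0.856,-0.02,1.287,0.0876],
    [0.264,0.856,-0.02,1.287,0.0876],
    [0.264,0.856,-0.02,1.287,0.0876],
    [0.264,0.856,-0.02,1.287,0.0876],
    [0.264,0.856,-0.02,1.287,0.0876],
    [0.264,0.856,-0.02,1.287,0.0876],
    [0.264,0.856,-0.02,1.287,0.0876],
    [0.264,0.856,-0.02,1.287,0.0876],
    [0.264,0.856,-0.02,1.287,0.0876],
    [0.264,0.856,-0.02,1.287,0.0876],
    [0.264,0.856,-0.02,1.287,0.0876],
  ],
)

```text
t: 2.3
eef_pos: [0.5302, 0.2368, 0.2057]
ee_rot: [3.14, -0.001, -1.447]
force: [-0.4, -0.4, -0.5]
width: 0.0875
gripper_force: 0.0
```

step_arm(
  rows=[
    [0,0,-0.04,0,0.0876],
    [0,0,-0.08,0,0.0876],
    [0,0,-0.115,0,0.0876],
    [0,0,-0.136,0,0.0876],
    [0,0,-0.136,0,0.0876],
    [0,0,-0.136,0,0.0876],
  ],
)

```text
t: 2.9
eef_pos: [0.5307, 0.2352, 0.0714]
ee_rot: [-3.141, -0.0, -1.449]
force: [1.6, 0.3, 0.0]
width: 0.0876
gripper_force: 0.0
```

```bash
python3 - <<'E'
from h import *
s=arm.get_state();print(s["eef_pos"],s["force"],s["moment"])
cr=[]
for n,(u,v) in(("top",(120,200)),("side",(195,290))):
    c=cam(n); cr.append(cv2.resize(c[0][v-42:v+42,u-42:u+42],(400,400),interpolation=cv2.INTER_CUBIC))
cv2.imwrite("pics/z2.png",np.hstack(cr))
E
```

```text
[0.53074708 0.23518809 0.07139094] [1.56443806 0.34022534 0.01455713] [ 0.08619688  0.0095542  -0.0190833 ]
```

View pics/z2.png

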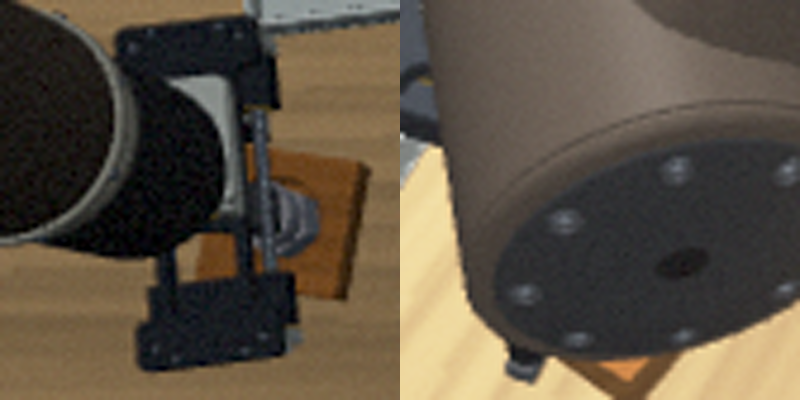

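The top view shows the gripper straddling the crank, which hides the hub. No contact is felt, so I'll close the gripper.

step_arm(
  rows=[
    [0,0,0,0,0.02],
    [0,0,0,0,0.02],
    [0,0,0,0,0.02],
    [0,0,0,0,0.02],
    [0,0,0,0,0.02],
    [0,0,0,0,0.02],
    [0,0,0,0,0.02],
    [0,0,0,0,0.02],
  ],
  newtons=25,
)

```text
t: 3.8
eef_pos: [0.5305, 0.2358, 0.0705]
ee_rot: [3.142, -0.0, -1.449]
force: [1.0, -0.3, 2.2]
width: 0.0291
gripper_force: 0.6
```

step_arm(
  rows=[
    [0,0,0,0,0.02],
    [0,0,0,0,0.02],
    [0,0,0,0,0.02],
    [0,0,0.01,0,0.02],
    [0,0,0.03,0,0.02],
    [0,0,0.06,0,0.02],
    [0,0,0.09,0,0.02],
    [0,0,0.11,0,0.02],
    [0,0,0.11,0,0.02],
    [0,0,0.11,0,0.02],
  ],
)

```text
t: 4.8
eef_pos: [0.5299, 0.2357, 0.1805]
ee_rot: [3.141, 0.001, -1.449]
force: [0.1, -0.3, -4.0]
width: 0.0278
gripper_force: 25.0
```

```bash
python3 - <<'E'
from h import *
s=arm.get_state();print(s["eef_pos"],s["ee_rot"],s["force"],s["moment"],s["gripper_force"],s["width"])
cr=[]
for n in("top","side"):
    c=cam(n); u,v=proj(c,[.53,.236,.13]).astype(int); cr.append(cv2.resize(c[0][v-42:v+42,u-42:u+42],(400,400),interpolation=cv2.INTER_CUBIC)); print(u,v)
cv2.imwrite("pics/z3.png",np.hstack(cr))
E
```

```text
[0.52989497 0.23569589 0.18048034] [ 3.14125715e+00  5.58275839e-04 -1.44913418e+00] [ 0.05946192 -0.2578933  -4.01208904] [-0.03855832  0.15875373  0.05735933] 24.97620463371277 0.02780057321578336
124 200
194 275
```

View pics/z3.png

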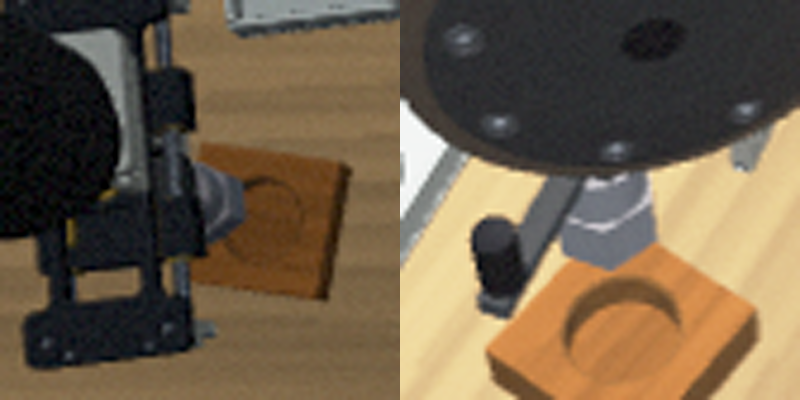

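The crank is held and clear of the stand, with the socket upright and the arm pointing to +y. Next I'll carry it over the well.

step_arm(
  rows=[
    [0.003,-0.03,0,0,0.02],
    [0.006,-0.07,0,0,0.02],
    [0.009,-0.11,0,0,0.02],
    [0.012,-0.15,0,0,0.02],
    [0.015,-0.19,0,0,0.02],
    [0.018,-0.23,0,0,0.02],
    [0.021,-0.27,0,0,0.02],
    [0.024,-0.305,0,0,0.02],
    [0.0255,-0.325,0,0,0.02],
    [0.0255,-0.33,0,0,0.02],
    [0.0255,-0.33,-0.02,0,0.02],
    [0.0255,-0.33,-0.035,0,0.02],
    [0.0255,-0.33,-0.04,0,0.02],
    [0.0255,-0.33,-0.04,0,0.02],
    [0.0255,-0.33,-0.04,0,0.02],
  ],
)

```text
t: 6.4
eef_pos: [0.5563, -0.0938, 0.1409]
ee_rot: [-3.141, -0.0, -1.448]
force: [0.2, 0.5, -2.3]
width: 0.0277
gripper_force: 25.0
```

```bash
python3 - <<'E'
from h import *
s=arm.get_state();print(s["eef_pos"],s["ee_rot"],s["force"],s["moment"],s["width"])
cr=[]
for n in("top","side"):
    c=cam(n); u,v=proj(c,[.5555,-.094,.07]).astype(int); cr.append(cv2.resize(c[0][v-32:v+32,u-32:u+32],(400,400),interpolation=cv2.INTER_CUBIC)); print(u,v)
    print([proj(c,[.5555,-.094,.07])-[u-32,v-32], proj(c,s["eef_pos"]-[0,0,.0625])-[u-32,v-32]])
cv2.imwrite("pics/z4.png",np.hstack(cr))
E
```

```text
[ 0.55625682 -0.0938034   0.1408695 ] [-3.14149348e+00 -2.56279072e-04 -1.44801891e+00] [ 0.19814381  0.46004221 -2.28619676] [-0.00338784  0.15045002 -0.01203938] 0.027687177913074984
244 194
[array([32.30968376, 32.22446446]), array([32.20480031, 31.58373964])]
255 192
[array([32.2135642 , 32.22376003]), array([31.96763766, 29.96990891])]
```

View pics/z4.png

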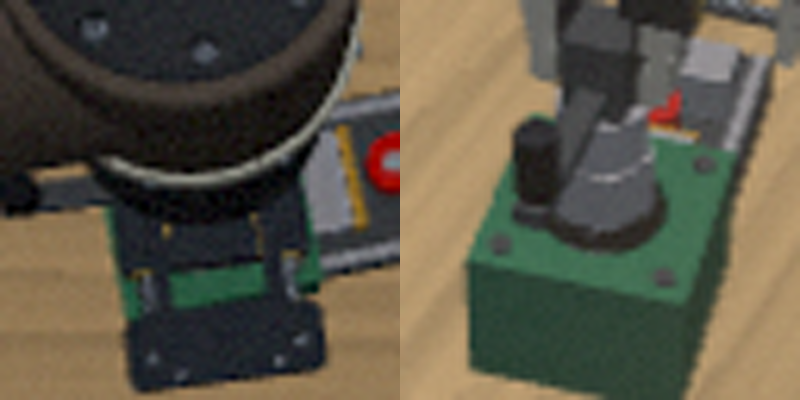

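In the side view the socket foot sits centred over the well, to within about 2 mm. I'll lower it gently.

step_arm(
  rows=[
    [0,0,-0.004,0,0.02],
    [0,0,-0.008,0,0.02],
    [0,0,-0.01,0,0.02],
    [0,0,-0.012,0,0.02],
    [0,0,-0.012,0,0.02],
  ],
)

```text
t: 7.0
eef_pos: [0.5557, -0.0942, 0.1282]
ee_rot: [3.141, -0.0, -1.449]
force: [0.1, -0.1, -3.0]
width: 0.0278
gripper_force: 25.0
```

```bash
cat > s.py <<'E'
from station import arm
s=arm.get_state();print(s["eef_pos"].round(4),s["ee_rot"].round(3),s["force"].round(2),s["moment"].round(3),round(s["width"],4),s["t"])
E
python3 s.py
```

```text
[ 0.5557 -0.0942  0.1282] [ 3.141 -0.    -1.449] [ 0.05 -0.1  -3.02] [ 0.038  0.138 -0.014] 0.0278 7.0
```

step_arm(
  rows=[
    [0,0,-0.004,0,0.02],
    [0,0,-0.008,0,0.02],
    [0,0,-0.012,0,0.02],
    [0,0,-0.016,0,0.02],
    [0,0,-0.018,0,0.02],
    [0,0,-0.018,0,0.02],
  ],
)

```text
t: 7.6
eef_pos: [0.5557, -0.0942, 0.1101]
ee_rot: [3.141, -0.0, -1.449]
force: [-1.0, -0.6, -3.2]
width: 0.0278
gripper_force: 25.0
```

```bash
python3 s.py
```

```text
[ 0.5557 -0.0942  0.1101] [ 3.141 -0.    -1.449] [-1.02 -0.63 -3.18] [ 0.02   0.143 -0.017] 0.0278 7.6
```

step_arm(
  rows=[
    [0,0,-0.002,0,0.02],
    [0,0,-0.004,0,0.02],
    [0,0,-0.005,0,0.02],
    [0,0,-0.005,0,0.02],
  ],
)

```text
t: 8.0
eef_pos: [0.5558, -0.0942, 0.1054]
ee_rot: [3.141, 0.0, -1.449]
force: [0.2, 0.5, -3.0]
width: 0.028
gripper_force: 25.0
```

```bash
python3 s.py
```

```text
[ 0.5558 -0.0942  0.1054] [ 3.141  0.    -1.449] [ 0.17  0.54 -3.  ] [ 0.03   0.094 -0.035] 0.028 8.0
```

step_arm(
  rows=[
    [0,0,-0.001,0,0.02],
    [0,0,-0.002,0,0.02],
    [0,0,-0.003,0,0.02],
    [0,0,-0.003,0,0.02],
    [0,0,-0.003,0,0.02],
  ],
)

```text
t: 8.5
eef_pos: [0.5561, -0.0942, 0.1028]
ee_rot: [-3.141, -0.0, -1.449]
force: [0.3, -0.6, -0.5]
width: 0.0277
gripper_force: 25.0
```

```bash
python3 s.py
```

```text
[ 0.5561 -0.0942  0.1028] [-3.141 -0.    -1.449] [ 0.33 -0.62 -0.55] [-0.294  0.071  0.027] 0.0277 8.5
```

step_arm(
  rows=[
    [0,-0.0005,0,0,0.02],
    [0,-0.001,0,0,0.02],
    [0,-0.001,0,0,0.02],
  ],
)

```text
t: 8.8
eef_pos: [0.556, -0.0952, 0.1025]
ee_rot: [-3.142, 0.0, -1.449]
force: [0.3, 0.2, -2.6]
width: 0.0281
gripper_force: 25.0
```

```bash
python3 s.py
```

```text
[ 0.556  -0.0952  0.1025] [-3.142  0.    -1.449] [ 0.25  0.25 -2.61] [-0.182 -0.029  0.   ] 0.0281 8.8
```

step_arm(
  rows=[
    [0.0005,-0.0007,-0.0005,0,0.02],
    [0.0005,-0.0007,-0.001,0,0.02],
    [0.0005,-0.0007,-0.002,0,0.02],
    [0.0005,-0.0007,-0.002,0,0.02],
    [0.0005,-0.0007,-0.002,0,0.02],
  ],
)

```text
t: 9.3
eef_pos: [0.5563, -0.0959, 0.1004]
ee_rot: [3.141, 0.0, -1.449]
force: [-0.3, -0.1, -3.4]
width: 0.028
gripper_force: 25.0
```

```bash
python3 s.py
```

```text
[ 0.5563 -0.0959  0.1004] [ 3.141  0.    -1.449] [-0.26 -0.11 -3.37] [0.008 0.1   0.048] 0.028 9.3
```

step_arm(
  rows=[
    [0,0,-0.001,0,0.02],
    [0,0,-0.002,0,0.02],
    [0,0,-0.003,0,0.02],
    [0,0,-0.0035,0,0.02],
    [0,0,-0.0035,0,0.02],
  ],
)

```text
t: 9.8
eef_pos: [0.5564, -0.0958, 0.097]
ee_rot: [3.141, 0.0, -1.449]
force: [0.9, -0.3, -2.8]
width: 0.028
gripper_force: 25.0
```

```bash
python3 s.py
```

```text
[ 0.5564 -0.0958  0.097 ] [ 3.141  0.    -1.449] [ 0.86 -0.32 -2.77] [ 0.001  0.16  -0.02 ] 0.028 9.8
```

step_arm(
  rows=[
    [0,0,-0.0005,0,0.02],
    [0,0,-0.001,0,0.02],
    [0,0,-0.0015,0,0.02],
    [0,0,-0.0015,0,0.02],
    [0,0,-0.0015,0,0.02],
  ],
)

```text
t: 10.3
eef_pos: [0.5565, -0.0959, 0.0957]
ee_rot: [-3.142, -0.0, -1.449]
force: [-1.9, 0.9, -1.0]
width: 0.0279
gripper_force: 25.0
```

```bash
python3 s.py
```

```text
[ 0.5565 -0.0959  0.0957] [-3.142 -0.    -1.449] [-1.89  0.87 -0.98] [0.027 0.455 0.049] 0.0279 10.3
```

step_arm(
  rows=[
    [-0.0006,0,-0.0002,0,0.02],
    [-0.0007,0,-0.0004,-0.035,0.02],
    [-0.0008,0,-0.0004,-0.07,0.02],
    [-0.0008,0,-0.0004,-0.105,0.02],
    [-0.0008,0,-0.0004,-0.105,0.02],
  ],
)

```text
t: 10.8
eef_pos: [0.5562, -0.0959, 0.0955]
ee_rot: [-3.14, -0.0, -1.554]
force: [0.9, -0.3, 0.4]
width: 0.0276
gripper_force: 25.0
```

```bash
python3 s.py
```

```text
[ 0.5562 -0.0959  0.0955] [-3.14  -0.    -1.554] [ 0.91 -0.34  0.41] [-0.146 -0.232 -0.022] 0.0276 10.8
```

step_arm(
  rows=[
    [0.0003,-0.0003,0,-0.035,0.02],
    [0.0003,-0.0003,0,-0.07,0.02],
    [0.0003,-0.0003,0,-0.105,0.02],
    [0.0003,-0.0003,0,-0.105,0.02],
  ],
)

```text
t: 11.2
eef_pos: [0.5556, -0.0962, 0.0948]
ee_rot: [3.141, 0.0, -1.659]
force: [0.6, 0.4, -2.6]
width: 0.0284
gripper_force: 25.0
```

```bash
python3 s.py
```

```text
[ 0.5556 -0.0962  0.0948] [ 3.141  0.    -1.659] [ 0.56  0.44 -2.62] [0.041 0.075 0.006] 0.0284 11.2
```

step_arm(
  rows=[
    [0,0,-0.0005,0,0.02],
    [0,0,-0.001,0,0.02],
    [0,0,-0.0015,0,0.02],
    [0,0,-0.0015,0,0.02],
  ],
)

```text
t: 11.6
eef_pos: [0.5558, -0.0962, 0.0935]
ee_rot: [3.141, -0.0, -1.658]
force: [0.0, 0.1, -3.9]
width: 0.0281
gripper_force: 25.0
```

```bash
python3 s.py
```

```text
[ 0.5558 -0.0962  0.0935] [ 3.141 -0.    -1.658] [ 0.02  0.11 -3.86] [ 0.007  0.055 -0.027] 0.0281 11.6
```

Aligned, with no resistance. I'll keep lowering towards home (TCP about 0.0845).

step_arm(
  rows=[
    [0,0,-0.001,0,0.02],
    [0,0,-0.002,0,0.02],
    [0,0,-0.003,0,0.02],
    [0,0,-0.004,0,0.02],
    [0,0,-0.005,0,0.02],
    [0,0,-0.006,0,0.02],
    [0,0,-0.007,0,0.02],
    [0,0,-0.0075,0,0.02],
    [0,0,-0.0075,0,0.02],
  ],
)

```text
t: 12.5
eef_pos: [0.5559, -0.0962, 0.0861]
ee_rot: [3.141, -0.0, -1.659]
force: [-0.0, -0.4, -2.8]
width: 0.0279
gripper_force: 25.0
```

```bash
python3 s.py
```

```text
[ 0.5559 -0.0962  0.0861] [ 3.141 -0.    -1.659] [-0.02 -0.38 -2.78] [-0.006  0.094  0.059] 0.0279 12.5
```

step_arm(
  rows=[
    [0,0,-0.0005,0,0.02],
    [0,0,-0.001,0,0.02],
    [0,0,-0.0015,0,0.02],
    [0,0,-0.0015,0,0.02],
  ],
)

```text
t: 12.9
eef_pos: [0.5559, -0.0962, 0.0846]
ee_rot: [3.141, 0.0, -1.659]
force: [-0.4, -0.1, -3.3]
width: 0.028
gripper_force: 25.0
```

```bash
python3 s.py
```

```text
[ 0.5559 -0.0962  0.0846] [ 3.141  0.    -1.659] [-0.43 -0.14 -3.27] [-0.001  0.062  0.005] 0.028 12.9
```

step_arm(
  rows=[
    [0,0,-0.0005,0,0.02],
    [0,0,-0.001,0,0.02],
    [0,0,-0.0015,0,0.02],
    [0,0,-0.0015,0,0.02],
  ],
)

```text
t: 13.3
eef_pos: [0.5561, -0.0963, 0.0844]
ee_rot: [-3.141, -0.0, -1.658]
force: [-3.9, 0.6, 8.6]
width: 0.028
gripper_force: 25.0
```

```bash
python3 s.py
```

```text
[ 0.5561 -0.0963  0.0844] [-3.141 -0.    -1.658] [-3.93  0.61  8.56] [0.528 1.748 0.013] 0.028 13.3
```

The crank hit the floor at TCP 0.0845, which is the predicted home height. I'll ease off and start turning clockwise.

step_arm(
  rows=[
    [0,0,0.001,0,0.02],
    [0,0,0.001,-0.04,0.02],
    [-0.0001,0,0.001,-0.08,0.02],
    [-0.0002,0,0.001,-0.12,0.02],
    [-0.0003,0,0.001,-0.16,0.02],
    [-0.0003,0,0.001,-0.2,0.02],
    [-0.0003,0,0.001,-0.2,0.02],
  ],
)

```text
t: 14.0
eef_pos: [0.5552, -0.0964, 0.0844]
ee_rot: [3.141, -0.001, -1.859]
force: [-4.0, -0.9, 4.1]
width: 0.0281
gripper_force: 25.0
```

```bash
python3 s.py
```

```text
[ 0.5552 -0.0964  0.0844] [ 3.141e+00 -1.000e-03 -1.859e+00] [-3.98 -0.89  4.14] [-0.082  1.58  -0.032] 0.0281 14.0
```

step_arm(
  rows=[
    [-0.0008,0,0.0004,-0.04,0.02],
    [-0.0009,0.0001,0.0004,-0.08,0.02],
    [-0.001,0.0001,0.0004,-0.12,0.02],
  ],
)

```text
t: 14.3
eef_pos: [0.5547, -0.0962, 0.0844]
ee_rot: [-3.141, -0.0, -1.979]
force: [-1.6, -0.9, -0.4]
width: 0.0279
gripper_force: 25.0
```

```bash
python3 s.py; python3 - <<'E'
from h import *
cr=[]
for n in("top","side"):
    c=cam(n); u,v=proj(c,[.5555,-.13,.07]).astype(int); cr.append(cv2.resize(c[0][v-32:v+32,u-32:u+32],(400,400),interpolation=cv2.INTER_CUBIC))
cv2.imwrite("pics/z5.png",np.hstack(cr))
E
```

```text
[ 0.5547 -0.0962  0.0844] [-3.141 -0.    -1.979] [-1.6  -0.91 -0.43] [-0.242  0.484  0.191] 0.0279 14.3
```

View pics/z5.png

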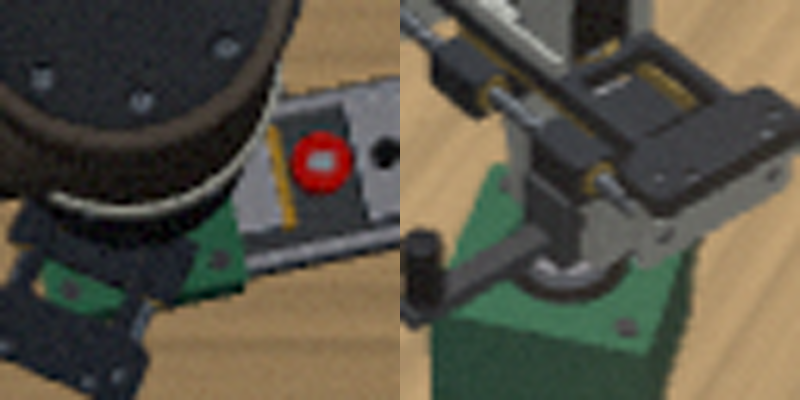

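Jaw torque is now about the friction value, so the drive is engaged. The top view shows the pad edge close to the puck and a small gap left to the anvil. I'll continue in small steps.

step_arm(
  rows=[
    [-0.0003,0,0,-0.04,0.02],
    [-0.0004,0.0001,0,-0.08,0.02],
    [-0.0005,0.0001,0,-0.12,0.02],
  ],
)

```text
t: 14.7
eef_pos: [0.5543, -0.096, 0.0845]
ee_rot: [-3.141, 0.0, -2.098]
force: [-0.5, -1.1, -2.0]
width: 0.0281
gripper_force: 25.0
```

```bash
python3 s.py
```

```text
[ 0.5543 -0.096   0.0845] [-3.141  0.    -2.098] [-0.52 -1.12 -1.95] [-0.273  0.294  0.139] 0.0281 14.7
```

step_arm(
  rows=[
    [-0.0003,0,-0.0002,-0.04,0.02],
    [-0.0004,0.0001,-0.0002,-0.08,0.02],
    [-0.0004,0.0001,-0.0002,-0.12,0.02],
  ],
)

```text
t: 15.0
eef_pos: [0.554, -0.0958, 0.0844]
ee_rot: [-3.141, 0.0, -2.218]
force: [-1.3, 0.1, 0.2]
width: 0.0279
gripper_force: 25.0
```

```bash
python3 s.py
```

```text
[ 0.554  -0.0958  0.0844] [-3.141  0.    -2.218] [-1.33  0.12  0.24] [0.042 0.426 0.191] 0.0279 15.0
```

step_arm(
  rows=[
    [-0.0003,0.0001,0,-0.03,0.02],
    [-0.0003,0.0001,0,-0.06,0.02],
    [-0.0004,0.0001,0,-0.09,0.02],
  ],
)

```text
t: 15.3
eef_pos: [0.5537, -0.0957, 0.0844]
ee_rot: [-3.141, 0.001, -2.309]
force: [-0.5, 1.1, -1.2]
width: 0.0276
gripper_force: 25.0
```

```bash
python3 s.py
```

```text
[ 0.5537 -0.0957  0.0844] [-3.141e+00  1.000e-03 -2.309e+00] [-0.5   1.11 -1.21] [0.061 0.11  0.219] 0.0276 15.3
```

step_arm(
  rows=[
    [-0.0001,0.0001,0,-0.03,0.02],
    [-0.0002,0.0002,0,-0.06,0.02],
  ],
)

```text
t: 15.5
eef_pos: [0.5536, -0.0955, 0.0845]
ee_rot: [-3.141, 0.001, -2.369]
force: [0.6, -0.3, -1.2]
width: 0.028
gripper_force: 25.0
```

```bash
python3 s.py
```

```text
[ 0.5536 -0.0955  0.0845] [-3.141e+00  1.000e-03 -2.369e+00] [ 0.61 -0.27 -1.2 ] [-0.232  0.001  0.16 ] 0.028 15.5
```

step_arm(
  rows=[
    [0,0.0001,0,-0.03,0.02],
    [-0.0001,0.0001,0,-0.06,0.02],
  ],
)

```text
t: 15.7
eef_pos: [0.5535, -0.0954, 0.0845]
ee_rot: [-3.141, 0.001, -2.429]
force: [-0.4, -0.6, -0.1]
width: 0.028
gripper_force: 25.0
```

```bash
python3 s.py
```

```text
[ 0.5535 -0.0954  0.0845] [-3.141e+00  1.000e-03 -2.429e+00] [-0.37 -0.55 -0.15] [-0.008  0.051  0.192] 0.028 15.7
```

step_arm(
  rows=[
    [0,0.0001,0,-0.03,0.02],
    [-0.0001,0.0001,0,-0.06,0.02],
  ],
)

```text
t: 15.9
eef_pos: [0.5534, -0.0952, 0.0844]
ee_rot: [-3.141, 0.001, -2.489]
force: [0.2, -0.6, -0.7]
width: 0.0277
gripper_force: 25.0
```

```bash
python3 s.py
```

```text
[ 0.5534 -0.0952  0.0844] [-3.141e+00  1.000e-03 -2.489e+00] [ 0.17 -0.59 -0.73] [0.122 0.064 0.33 ] 0.0277 15.9
```

step_arm(
  rows=[
    [0,0,0,-0.015,0.02],
    [0,0,0,-0.015,0.02],
  ],
)

```text
t: 16.1
eef_pos: [0.5533, -0.0952, 0.0844]
ee_rot: [-3.141, 0.001, -2.503]
force: [0.4, 0.9, -0.2]
width: 0.0283
gripper_force: 25.0
```

```bash
python3 s.py
```

```text
[ 0.5533 -0.0952  0.0844] [-3.141e+00  1.000e-03 -2.503e+00] [ 0.43  0.93 -0.25] [ 0.301 -0.094  0.311] 0.0283 16.1
```

step_arm(
  rows=[
    [0,0.0001,0,-0.015,0.02],
    [0,0.0001,0,-0.03,0.02],
  ],
)

```text
t: 16.3
eef_pos: [0.5533, -0.0952, 0.0845]
ee_rot: [-3.141, 0.001, -2.534]
force: [1.4, 0.8, -0.3]
width: 0.028
gripper_force: 25.1
```

```bash
python3 s.py
```

```text
[ 0.5533 -0.0952  0.0845] [-3.141e+00  1.000e-03 -2.534e+00] [ 1.4   0.82 -0.33] [ 0.36  -0.261  0.562] 0.028 16.3
```

The torque is 0.56 N m, about 0.4 above friction, so the specimen is firmly clamped. I'll take off the side load and let go.

step_arm(
  rows=[
    [0.0004,0.0003,0.0002,0,0.02],
    [0.0004,0.0003,0.0002,0,0.02],
  ],
)

```text
t: 16.5
eef_pos: [0.5533, -0.095, 0.0845]
ee_rot: [-3.142, -0.0, -2.534]
force: [0.5, -0.5, -2.0]
width: 0.0276
gripper_force: 25.0
```

```bash
python3 s.py
```

```text
[ 0.5533 -0.095   0.0845] [-3.142 -0.    -2.534] [ 0.47 -0.52 -2.02] [-0.223 -0.301  0.471] 0.0276 16.5
```

step_arm(
  rows=[
    [0,0,0,0,0.06],
    [0,0,0,0,0.06],
    [0,0,0,0,0.06],
    [0,0,0,0,0.06],
    [0,0,0,0,0.06],
    [0,0,0,0,0.06],
    [0,0,0.02,0,0.06],
    [0,0,0.05,0,0.06],
    [0,0,0.09,0,0.06],
    [0,0,0.13,0,0.06],
    [-0.03,0.05,0.15,0,0.06],
    [-0.05,0.1,0.15,0,0.06],
    [-0.08,0.15,0.15,0,0.06],
    [-0.1,0.19,0.15,0,0.06],
    [-0.1,0.23,0.15,0,0.06],
    [-0.1,0.23,0.15,0,0.06],
    [-0.1,0.23,0.15,0,0.06],
  ],
)

```text
t: 18.2
eef_pos: [0.453, 0.1365, 0.2347]
ee_rot: [3.141, 0.0, -2.53]
force: [0.3, -0.4, -0.0]
width: 0.0604
gripper_force: 0.0
```

```bash
python3 s.py; python3 - <<'E'
from h import *
cr=[]
for n in("top","side"):
    c=cam(n); u,v=proj(c,[.5555,-.12,.07]).astype(int); cr.append(cv2.resize(c[0][v-32:v+32,u-32:u+32],(400,400),interpolation=cv2.INTER_CUBIC)); print(u,v)
    print((proj(c,[.5555,-.094,.118])-[u-32,v-32])*6.25)
cv2.imwrite("pics/z6.png",np.hstack(cr))
E
```

```text
[0.453  0.1365 0.2347] [ 3.141  0.    -2.53 ] [ 0.33 -0.41 -0.04] [-0.038 -0.044 -0.038] 0.0604 18.2
253 194
[144.25928695 187.00926186]
259 186
[177.709527   157.70299248]
```

View pics/z6.png

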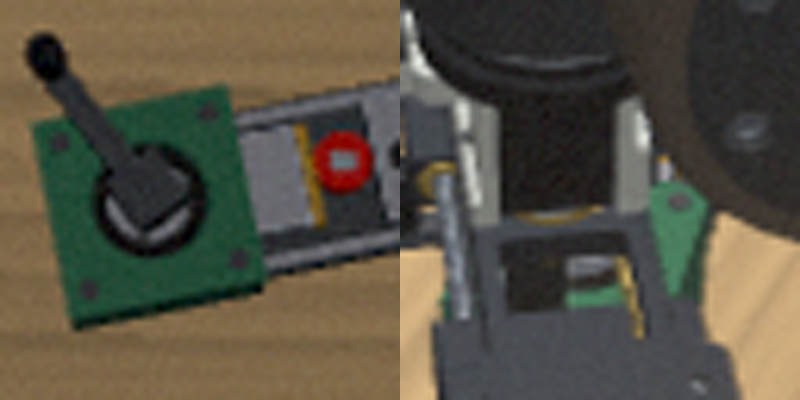

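The top view shows the crank upright in the well, the puck held between pad and anvil, and the gripper clear. I'm handing the job in.

```bash
python3 -c "
from station import arm
print(arm.job_done())"
```

```text
the job is handed in; nothing more can be done
None
```

The job is handed in at about 18 s, with no verdict shown: the specimen is clamped against the back stop (last torque readings 0.56 then 0.47 N m, 0.3 to 0.4 above friction), and the crank is upright, home in the well and released.

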